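Find the full supply tin by feel

ROBOT

A 6-joint arm with a two-finger parallel gripper is mounted at the origin on a cart in front of the work surface, level with it; the furniture and walls round the work are solid. World frame = base frame: x ahead of the robot, y to its left, z up, the work surface at z = 0. Lengths are in m, angles in rad, forces in N, time in s.
With the tool pointing down it reaches from about 0.375 to 0.975 m from the base axis. Payload 3.8 kg.
Tool frame: the origin (TCP) lies midway between the tips of the shut fingers; the grasp point (between the pads) lies bot.grasp_offset behind it (bot.grasp_offset is the distance from the TCP to the grasp point, in m); z points along the fingers, y is the direction in which the jaws open and shut (so a half turn about z gives the same grasp; the last joint's range is limited). The gripper opens to 85 mm and grips with 20 to 120 N. Pads are 22 mm wide; open, the fingers measure 114 mm over their backs; the gripper's body (76 mm by 85 mm) begins 54 mm behind the grasp point. The pads swing forward as they close: fully open they stand 13 mm farther back than shut.
Start: joints at [1.215, 0.264, 1.604, -0, 1.274, -0.037], TCP at [0.212, 0.641, 0.231] pointing down, gripper open.
Joint ranges: [-2.63, 2.63], [-0.94, 2.18], [0.31, 2.57], [-1.31, 4.45], [0, 2.66], [-2.55, 2.55]. Speed limits (rad/s): [2.57, 2.57, 3.14, 3.14, 3.14, 3.14].

INTERFACE

Orientations are given as a rotation vector (axis times angle).
In Python, from workcell import read_state, viewer, job, bot gives the robot as it stands.
- The arm moves only by the shell command python3 -m crank 'ROWS' [FORCE]. ROWS is text: rows parted by semicolons, each of 7 numbers parted by spaces: the shift along the tool's x, y, z in mm, then the turn, a rotation vector about the tool's x, y, z in rad, then the closure in counts, from 0 (fully open) to 255 (shut). A call has 1 to 20 rows; each row is the pose to reach, as a shift and turn from the pose commanded when the call began, along the tool's axes at that moment; what a row does not reach only later rows make up. A row lasts 1/8 s, in which the tool goes at most 62.5 mm and 10.7 degrees, less where a joint would pass 70% of its speed; a pose out of reach is approached as far as the arm can. A call with a gripper value outside its range is refused whole. The fingers move at their own pace and stop on an object; FORCE is the grip in N (left out, the last holds). Time passes only in rows, so rows that repeat a pose let the fingers close. It gives the time, the measured TCP pose, the force and the opening at its end, in the units of the state.
- read_state(): the state, without advancing time (a new reading comes with each control period).
- viewer.read_camera(name): name is "scene" or "top" or "wrist"; returns a dict with "pixels" (420x560x3 uint8, red, green, blue), "vertical_fov" (degrees; the focal length in pixels is half the picture's height over the tangent of half this angle, whatever the lens; pixels are square), "cx", "cy" (the principal point, pixels), "view" (4x4, takes a point from world to camera coordinates); the wrist camera has in their place "tool_from_camera" (4x4, takes a point from camera to tool coordinates, whose origin is the TCP and whose axes are the flange's). Camera axes: x right, y up, looking along -z (the intrinsics and any distortion apply to the point x, -y, -z); pixel columns grow to the right and rows downward; lengths in m; the calibration is good to about 2 mm. A picture is of the moment at which its call begins: read the wrist's pose just before it. There is no depth.
- job.finish_job(): hands the job in, once; it reports no verdict.
The state is a dict: "time": time; "q": joint angles; "joint_vel": joint speeds; "joint_torque": joint torques, N m; "tool_pos": TCP position; "tcp_rot": TCP orientation; "wrist_force": force on the tool from outside, world axes, zero at the start; "torque": the same for the moment, N m; "width": opening from 0.0 (shut) to 1.0 (fully open).
Only numpy, scipy, OpenCV 4.12 (cv2) and the standard library are available. Lean on these libraries where they do the work, as an engineer would, in place of code of your own. Each camera call takes 0.05 s, during which the arm holds its last target.

TASK

One of the three identical closed tins in the wooden desk caddy is still full of paper clips and is clearly the heaviest. Working from left to right so that none is skipped, lift each tin straight up out of its well to feel its weight, and set the lighter ones back down in the wells, upright and fully seated. Finish still holding the heaviest tin up in the gripper, upright and at rest, at least 10 cm above where it stood, without disturbing the mug, spectacles, keys or binder clip.

Things in the scene. Friction and masses are not known exactly. Their poses are not given: they have to be found in the camera images.
- caddy: fixed wooden desk caddy, a board 116 mm deep (x), 316 mm long (y) and 24 mm high with three round wells in a row along its y axis, 100 mm apart, each 63 mm across and 14 mm deep with a 2 mm chamfer. Origin: centre of its underside, on the desk; x axis away from the robot at yaw 0, it may stand turned by up to 0.3 rad either way
- well_left (a point): point on the axis of the left well of the caddy, at the well's floor, 10 mm above the desk; 'left' is the +y end as the robot sees it
- well_middle (a point): point on the axis of the middle well of the caddy, at the well's floor, 10 mm above the desk; 'left' is the +y end as the robot sees it
- well_right (a point): point on the axis of the right well of the caddy, at the well's floor, 10 mm above the desk; 'left' is the +y end as the robot sees it
- tin_a_center (a point): closed metal screw-lid tin, bare steel with a plain brown paper wrapper, a cylinder 57 mm across (lid rim 58 mm), 80 mm high; this point is its centre, half-way up, z axis up. It stands in a well at the start. All three look alike; which well it is in and what is inside differ each time. They weigh 0.12 to 0.54 kg, the heaviest at least 0.15 kg more than any other
- tin_b_center (a point): closed metal screw-lid tin, bare steel with a plain brown paper wrapper, a cylinder 57 mm across (lid rim 58 mm), 80 mm high; this point is its centre, half-way up, z axis up. It stands in a well at the start. All three look alike; which well it is in and what is inside differ each time. They weigh 0.12 to 0.54 kg, the heaviest at least 0.15 kg more than any other
- tin_c_center (a point): closed metal screw-lid tin, bare steel with a plain brown paper wrapper, a cylinder 57 mm across (lid rim 58 mm), 80 mm high; this point is its centre, half-way up, z axis up. It stands in a well at the start. All three look alike; which well it is in and what is inside differ each time. They weigh 0.12 to 0.54 kg, the heaviest at least 0.15 kg more than any other
- tin_a: the tin of tin_a_center; origin at the centre of its underside, z axis up
- tin_b: the tin of tin_b_center; origin at the centre of its underside, z axis up
- tin_c: the tin of tin_c_center; origin at the centre of its underside, z axis up
- mug: striped mug standing to the right, 85 mm across without handle, 98 mm high, a bystander; origin: centre of its underside
- glasses: open spectacles lying at the back left, 140x140x41 mm, a bystander; origin: centre of its underside
- key_bunch: bunch of keys lying at the front right, 90x120x8 mm, a bystander; origin: centre of its underside
- clip: black binder clip lying at the front left, 32x56x22 mm, a bystander; origin: centre of its underside
There are look-alikes about, which are no part of the job. What is shaped like the tin_b but turquoise is not meant. What is shaped like the tin_a but black is not meant.

How it is judged:
On the way, in this order (a step that is already met when the one before it is completed fails the run):
1. the tin in the left well is lifted by the fingers at least 20 mm, within 45 mm of the well's axis (((horizontal distance between tin_a_center and well_left below 0.045 m and height (world z) of tin_a_center above 0.07 m and contact force between tin_a and the fingers above 0.5 N) or (horizontal distance between tin_b_center and well_left below 0.045 m and height (world z) of tin_b_center above 0.07 m and contact force between tin_b and the fingers above 0.5 N) or (horizontal distance between tin_c_center and well_left below 0.045 m and height (world z) of tin_c_center above 0.07 m and contact force between tin_c and the fingers above 0.5 N))), for 0.1 s.
2. the tin in the middle well is lifted by the fingers at least 20 mm, within 45 mm of the well's axis (((horizontal distance between tin_a_center and well_middle below 0.045 m and height (world z) of tin_a_center above 0.07 m and contact force between tin_a and the fingers above 0.5 N) or (horizontal distance between tin_b_center and well_middle below 0.045 m and height (world z) of tin_b_center above 0.07 m and contact force between tin_b and the fingers above 0.5 N) or (horizontal distance between tin_c_center and well_middle below 0.045 m and height (world z) of tin_c_center above 0.07 m and contact force between tin_c and the fingers above 0.5 N))), for 0.1 s.
3. the tin in the right well is lifted by the fingers at least 20 mm, within 45 mm of the well's axis (((horizontal distance between tin_a_center and well_right below 0.045 m and height (world z) of tin_a_center above 0.07 m and contact force between tin_a and the fingers above 0.5 N) or (horizontal distance between tin_b_center and well_right below 0.045 m and height (world z) of tin_b_center above 0.07 m and contact force between tin_b and the fingers above 0.5 N) or (horizontal distance between tin_c_center and well_right below 0.045 m and height (world z) of tin_c_center above 0.07 m and contact force between tin_c and the fingers above 0.5 N))), for 0.1 s.
At the end, for the whole second after the job is handed in: One tin is held at rest in the fingers, raised at least 98 mm, within 0.25 rad of upright; the other two stand free and at rest in wells, centred to 7 mm, seated to 4 mm, upright to 0.06 rad, each bearing on the caddy with under 3.6 N: the two lighter tins (the heaviest bears with over 4 N) (((height (world z) of tin_a_center above 0.148 m and angle between tin_a_center's own z axis and vertical below 0.25 rad and contact force between tin_a and the fingers above 1 N and linear speed of tin_a below 0.03 m/s and contact force between tin_a and caddy below 0.1 N and contact force between tin_a and tin_b below 0.1 N and contact force between tin_a and tin_c below 0.1 N and ((horizontal distance between tin_b_center and well_left below 0.007 m or horizontal distance between tin_b_center and well_middle below 0.007 m or horizontal distance between tin_b_center and well_right below 0.007 m) and height (world z) of tin_b_center below 0.054 m and angle between tin_b_center's own z axis and vertical below 0.06 rad and linear speed of tin_b below 0.02 m/s and contact force between tin_b and the fingers below 0.1 N and contact force between tin_b and caddy below 3.6 N) and ((horizontal distance between tin_c_center and well_left below 0.007 m or horizontal distance between tin_c_center and well_middle below 0.007 m or horizontal distance between tin_c_center and well_right below 0.007 m) and height (world z) of tin_c_center below 0.054 m and angle between tin_c_center's own z axis and vertical below 0.06 rad and linear speed of tin_c below 0.02 m/s and contact force between tin_c and the fingers below 0.1 N and contact force between tin_c and caddy below 3.6 N)) or (height (world z) of tin_b_center above 0.148 m and angle between tin_b_center's own z axis and vertical below 0.25 rad and contact force between tin_b and the fingers above 1 N and linear speed of tin_b below 0.03 m/s and contact force between tin_b and caddy below 0.1 N and contact force between tin_b and tin_a below 0.1 N and contact force between tin_b and tin_c below 0.1 N and ((horizontal distance between tin_a_center and well_left below 0.007 m or horizontal distance between tin_a_center and well_middle below 0.007 m or horizontal distance between tin_a_center and well_right below 0.007 m) and height (world z) of tin_a_center below 0.054 m and angle between tin_a_center's own z axis and vertical below 0.06 rad and linear speed of tin_a below 0.02 m/s and contact force between tin_a and the fingers below 0.1 N and contact force between tin_a and caddy below 3.6 N) and ((horizontal distance between tin_c_center and well_left below 0.007 m or horizontal distance between tin_c_center and well_middle below 0.007 m or horizontal distance between tin_c_center and well_right below 0.007 m) and height (world z) of tin_c_center below 0.054 m and angle between tin_c_center's own z axis and vertical below 0.06 rad and linear speed of tin_c below 0.02 m/s and contact force between tin_c and the fingers below 0.1 N and contact force between tin_c and caddy below 3.6 N)) or (height (world z) of tin_c_center above 0.148 m and angle between tin_c_center's own z axis and vertical below 0.25 rad and contact force between tin_c and the fingers above 1 N and linear speed of tin_c below 0.03 m/s and contact force between tin_c and caddy below 0.1 N and contact force between tin_c and tin_a below 0.1 N and contact force between tin_c and tin_b below 0.1 N and ((horizontal distance between tin_a_center and well_left below 0.007 m or horizontal distance between tin_a_center and well_middle below 0.007 m or horizontal distance between tin_a_center and well_right below 0.007 m) and height (world z) of tin_a_center below 0.054 m and angle between tin_a_center's own z axis and vertical below 0.06 rad and linear speed of tin_a below 0.02 m/s and contact force between tin_a and the fingers below 0.1 N and contact force between tin_a and caddy below 3.6 N) and ((horizontal distance between tin_b_center and well_left below 0.007 m or horizontal distance between tin_b_center and well_middle below 0.007 m or horizontal distance between tin_b_center and well_right below 0.007 m) and height (world z) of tin_b_center below 0.054 m and angle between tin_b_center's own z axis and vertical below 0.06 rad and linear speed of tin_b below 0.02 m/s and contact force between tin_b and the fingers below 0.1 N and contact force between tin_b and caddy below 3.6 N)))); the arm keeps its last pose, push and grip.
It fails at once if a tin is tipped by more than 0.6 rad (angle between any of tin_a_center, tin_b_center, tin_c_center's own z axis and vertical above 0.6 rad).
It fails at once if the mug, spectacles, keys or binder clip is moved more than 20 mm (distance of any of mug, glasses, key_bunch, clip from where it was at the start of the episode above 0.02 m).
It also fails if it takes over 59 s, if anything falls off the work surface, if the arm or the gripper's body presses on something with over 40 N, if the wrist force passes 120 N, or if a joint passes its speed limit or range.

## Working session

There is one attempt and no reset: what is moved stays moved. The work goes in short steps, Python scripts to look and compute and a shell command to move; the robot and the scene stay as the last step left them, time stands still between calls to the robot, and variables do not carry over. Pictures are saved under pics/ and viewed, and the job is handed in when it is done.

```bash
ls; mkdir -p pics
python3 - <<'E'
from workcell import read_state, viewer, job, bot
import cv2
print(read_state()); print(bot.grasp_offset)
for n in ["scene","top","wrist"]:
    c=viewer.read_camera(n); cv2.imwrite(f"pics/{n}0.png",c["pixels"][:,:,::-1])
    print(n,{k:v for k,v in c.items() if k!="pixels"})
E
```

```text
pics
{'time': 0.0, 'q': array([ 1.21508655e+00,  2.64768128e-01,  1.60541273e+00,  2.09070517e-05,
        1.27369203e+00, -3.69525715e-02]), 'joint_vel': array([-0.0004194 ,  0.00211911, -0.00023872,  0.00063212,  0.00059545,
        0.00164919]), 'joint_torque': array([-2.46865122e-03, -5.15115023e+01, -3.67315435e+01, -1.17777839e-05,
        1.26540047e-02,  2.24626611e-06]), 'tool_pos': array([0.21130408, 0.64028595, 0.22993102]), 'tcp_rot': array([-0.49852108, -3.10131441,  0.00350633]), 'wrist_force': array([-0.38747078,  0.2815764 , -0.82064598]), 'torque': array([ 0.01521658, -0.06706144,  0.04038714]), 'width': 1.0014148420890079}
0.0187
scene {'vertical_fov': 51.41617510914297, 'cx': 276.98169660673193, 'cy': 207.09493335863652, 'view': array([[ 0.73629545, -0.67664213, -0.00494286, -0.45601124],
       [ 0.43921188,  0.4723508 ,  0.7641843 , -0.2739352 ],
       [-0.51474453, -0.56483639,  0.64497901, -1.19211172],
       [ 0.        ,  0.        ,  0.        ,  1.        ]])}
top {'vertical_fov': 47.823267244395296, 'cx': 279.19740697218344, 'cy': 210.0469645931508, 'view': array([[-0.02627409, -0.99965344,  0.00163652, -0.03064266],
       [ 0.99746522, -0.02610822,  0.06619284, -0.54846111],
       [-0.06612718,  0.00337153,  0.99780551, -1.51880571],
       [ 0.        ,  0.        ,  0.        ,  1.        ]])}
wrist {'vertical_fov': 71.46393368651509, 'cx': 279.60184573124616, 'cy': 212.66226232074135, 'tool_from_camera': array([[ 7.21774613e-04,  9.58411491e-01,  2.85389020e-01,
         7.37840712e-02],
       [ 9.99999407e-01, -4.58928391e-04, -9.87886432e-04,
        -8.89114238e-04],
       [-8.15828584e-04,  2.85389564e-01, -9.58411254e-01,
        -1.43060380e-01],
       [ 0.00000000e+00,  0.00000000e+00,  0.00000000e+00,
         1.00000000e+00]])}
```

View pics/top0.png

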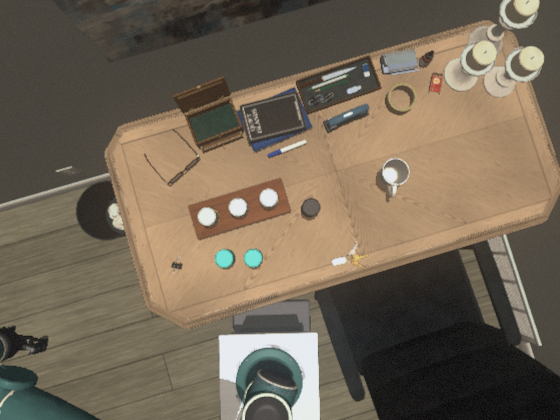

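View pics/scene0.png

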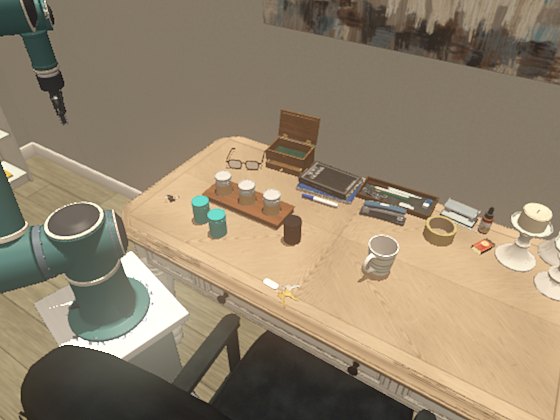

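View pics/wrist0.png

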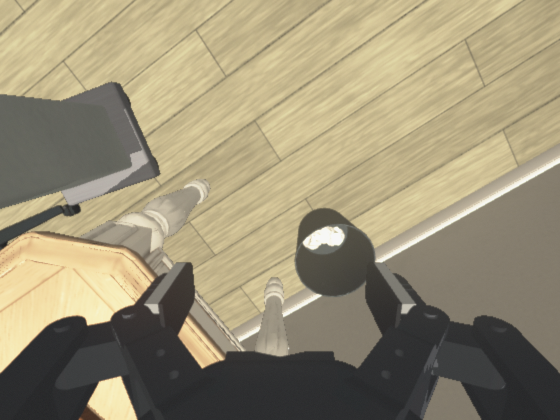

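The brown-caddy tins are at about (207,217), (238,208) and (268,198) in the top view. They have bare steel lids and brown wrappers. The turquoise pair at (224,259) and (253,258) and the black one at (310,208) are look-alikes. I'll enlarge to confirm and measure.

```bash
cat > h.py <<'E'
import numpy as np, cv2
from workcell import read_state, viewer, job, bot
from scipy.spatial.transform import Rotation as R
def ray(c,u,v):
    f=c["pixels"].shape[0]/2/np.tan(np.radians(c["vertical_fov"]/2))
    d=np.array([(u-c["cx"])/f,-(v-c["cy"])/f,-1.])
    if "view" in c: T=np.linalg.inv(c["view"])
    else: T=c["T"]
    return T[:3,3],T[:3,:3]@d
def at_z(c,u,v,z):
    o,d=ray(c,u,v); return o+d*(z-o[2])/d[2]
def proj(c,p):
    V=c["view"] if "view" in c else np.linalg.inv(c["T"])
    q=V[:3,:3]@np.asarray(p)+V[:3,3]
    f=c["pixels"].shape[0]/2/np.tan(np.radians(c["vertical_fov"]/2))
    return np.array([c["cx"]+f*q[0]/-q[2],c["cy"]-f*q[1]/-q[2]])
def wrist():
    s=read_state(); c=viewer.read_camera("wrist")
    T=np.eye(4);T[:3,:3]=R.from_rotvec(s["tcp_rot"]).as_matrix();T[:3,3]=s["tool_pos"]
    c["T"]=T@c["tool_from_camera"]; return c,s
E
python3 - <<'E'
from h import *
c=viewer.read_camera("top"); im=c["pixels"][:,:,::-1]
cr=cv2.resize(im[165:285,155:335],None,fx=4.4,fy=4.4,interpolation=cv2.INTER_CUBIC)
cv2.imwrite("pics/topcrop.png",cr)
for u,v in [(207,217),(238,208),(268.5,198.5)]: print(at_z(c,u,v,.09))
for u,v in [(224,259),(253,258),(310,208)]: print(at_z(c,u,v,.08))
c=viewer.read_camera("scene"); im=c["pixels"][:,:,::-1]
cr=cv2.resize(im[155:255,180:320],None,fx=5.5,fy=5.5,interpolation=cv2.INTER_CUBIC)
cv2.imwrite("pics/scenecrop.png",cr)
E
```

```text
[0.52702608 0.1787679  0.09      ]
[0.55238968 0.08247008 0.09      ]
[ 0.57941763 -0.01258176  0.09      ]
[0.39616871 0.12982613 0.08      ]
[0.39688538 0.04011103 0.08      ]
[ 0.54725151 -0.1409074   0.08      ]
```

View pics/topcrop.png

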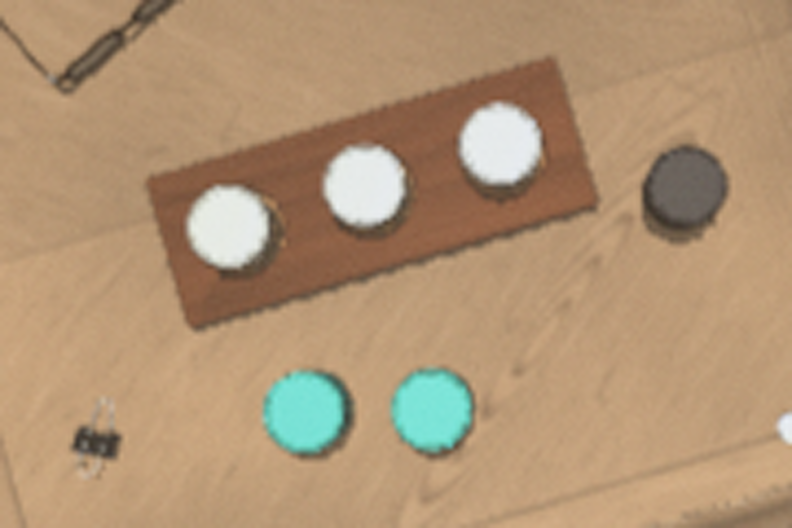

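View pics/scenecrop.png

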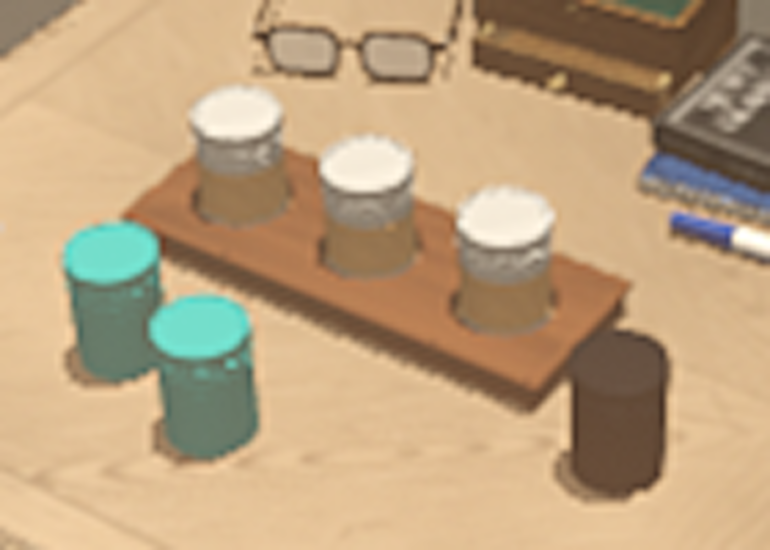

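The enlarged crops confirm it: the three steel-lid, brown-wrapper tins stand in the caddy, and the turquoise and black ones stand outside. The measured spacing is about 99 mm, which fits. I'll plan the move over the left tin for a wrist look.

```bash
cat >> h.py <<'E'
def target_R(yaw,sgn):
    y=sgn*np.array([np.cos(yaw),np.sin(yaw),0]); z=np.array([0,0,-1.]); x=np.cross(y,z)
    return np.stack([x,y,z],1)
def rel(p,Rt,s=None):
    s=s or read_state(); R0=R.from_rotvec(s["tcp_rot"]).as_matrix()
    return np.round(1000*R0.T@(np.asarray(p)-s["tool_pos"]),1), np.round(R.from_matrix(R0.T@Rt).as_rotvec(),4)
E
python3 - <<'E'
from h import *
c=viewer.read_camera("top")
P=[at_z(c,u,v,.09) for u,v in [(207.05,216.6),(237.95,207.3),(268.75,197.7)]]
print(P); d=P[0]-P[2]; yaw=np.arctan2(-d[0],d[1]); print(yaw,np.linalg.norm(d))
print(R.from_rotvec(read_state()["tcp_rot"]).as_matrix().round(3))
for s in (1,-1): print(s,rel([P[0][0],P[0][1],.2],target_R(yaw,s)))
# refine with scene view
c=viewer.read_camera("scene")
for u,v in [(237,115),(367,165),(505.5,217)]: print(at_z(c,180-.5+.5/5.5+u/5.5,155-.5+.5/5.5+v/5.5,.09))
E
```

```text
[array([0.52825929, 0.17859347, 0.09      ]), array([0.55456446, 0.08258015, 0.09      ]), array([ 0.58188487, -0.01341774,  0.09      ])]
0.27234425968235354 0.19935899134152524
[[-0.95   0.313 -0.   ]
 [ 0.313  0.95  -0.001]
 [ 0.    -0.001 -1.   ]]
1 (array([-445.7, -339.5,   31.1]), array([-8.000e-04,  4.000e-04,  9.796e-01]))
-1 (array([-445.7, -339.5,   31.1]), array([-5.0000e-04, -1.0000e-03, -2.1619e+00]))
[0.52668564 0.17526071 0.09      ]
[0.55338354 0.07967102 0.09      ]
[ 0.58110915 -0.01579719  0.09      ]
```

```bash
python3 -m crank '-100 -76 0 0 0 0.22 0;-200 -152 0 0 0 0.44 0;-300 -228 0 0 0 0.66 0;-400 -304 0 0 0 0.88 0;-445 -340 0 0 0 0.98 0;-445 -340 0 0 0 0.98 0;-445 -340 0 0 0 0.98 0;-445 -340 0 0 0 0.98 0;-445 -340 0 0 0 0.98 0;-445 -340 0 0 0 0.98 0;-445 -340 0 0 0 0.98 0;-445 -340 0 0 0 0.98 0;-445 -340 0 0 0 0.98 0;-445 -340 0 0 0 0.98 0' 40
python3 - <<'E'
from h import *
c,s=wrist(); im=c["pixels"][:,:,::-1]; cv2.imwrite("pics/w1.png",im)
print(s["time"],s["q"].round(3),s["tool_pos"],R.from_rotvec(s["tcp_rot"]).as_matrix().round(3),s["wrist_force"],s["width"])
for p in [(.5275,.177,.09),(.554,.081,.09),(.5815,-.0145,.09)]: print(proj(c,p))
E
```

```text
time: 2.1
tool_pos: [0.5271, 0.1796, 0.2313]
tcp_rot: [-1.898, -2.504, -0.0]
wrist_force: [-0.1, 0.1, -0.1]
width: 0.999
2.1 [0.284 0.041 1.859 0.    1.242 0.01 ] [0.52711325 0.17955879 0.2313152 ] [[-0.27   0.963  0.   ]
 [ 0.963  0.27   0.   ]
 [ 0.     0.    -1.   ]] [-0.13943538  0.12864317 -0.11925586] 0.9989210147868138
[280.558938   203.73798118]
[280.01704707 290.9456012 ]
[280.47671469 363.89448181]
```

View pics/w1.png

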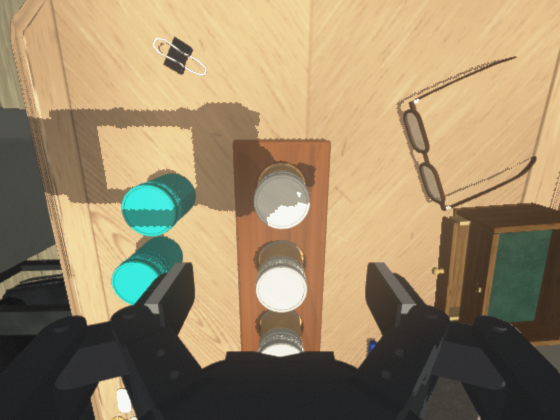

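The wrist view shows the left lid centre at about (282,202) and the middle at about (282,287). The glasses and clip are well clear. I'll take a precise position from this.

Run:
```python
from h import *
c,s=wrist(); im=c["pixels"][:,:,::-1]
cr=cv2.resize(im[150:330,230:340],None,fx=3.3,fy=3.3,interpolation=cv2.INTER_CUBIC); cv2.imwrite("pics/w1c.png",cr)
for u,v in [(282,201.5),(282,287)]: print(at_z(c,u,v,.09))
print(at_z(c,234,141,.024),at_z(c,330,141,.024),at_z(c,240,300,.024),at_z(c,325,300,.024))
```

```text
[0.5283596  0.17945426 0.09      ]
[0.55483171 0.08613468 0.09      ]
[0.45964583 0.21822648 0.024     ] [0.5675079  0.24855272 0.024     ] [0.51599586 0.01329109 0.024     ] [0.62848018 0.04493869 0.024     ]
```

View pics/w1c.png

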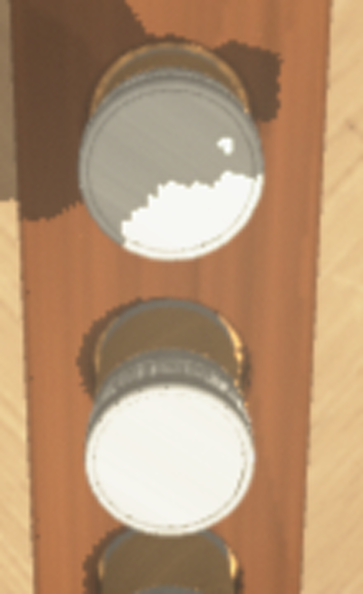

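```bash
python3 -m crank '-1 1 40 0 0 0 0;-1 1 80 0 0 0 0;-1 1 120 0 0 0 0;-1 1 150 0 0 0 0;-1 1 170 0 0 0 0;-1 1 180 0 0 0 0;-1 1 189 0 0 0 0;-1 1 189 0 0 0 0;-1 1 189 0 0 0 0'
python3 - <<'E'
from h import *
c,s=wrist(); cv2.imwrite("pics/w2.png",c["pixels"][:,:,::-1]); 
c=viewer.read_camera("scene"); cv2.imwrite("pics/s2.png",cv2.resize(c["pixels"][100:280,120:360,::-1],None,fx=3.3,fy=3.3))
print(s["tool_pos"],s["wrist_force"])
E
```

```text
time: 3.32
tool_pos: [0.5295, 0.1782, 0.0432]
tcp_rot: [1.899, 2.501, 0.002]
wrist_force: [0.2, -0.2, 0.0]
width: 1.0
[0.52953696 0.17816118 0.04315414] [ 0.15048805 -0.24319866  0.02572259]
```

View pics/w2.png

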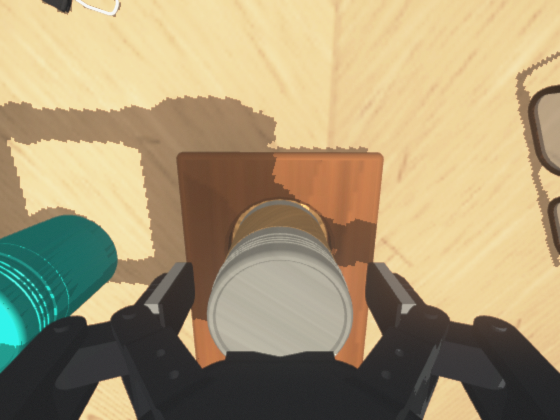

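View pics/s2.png

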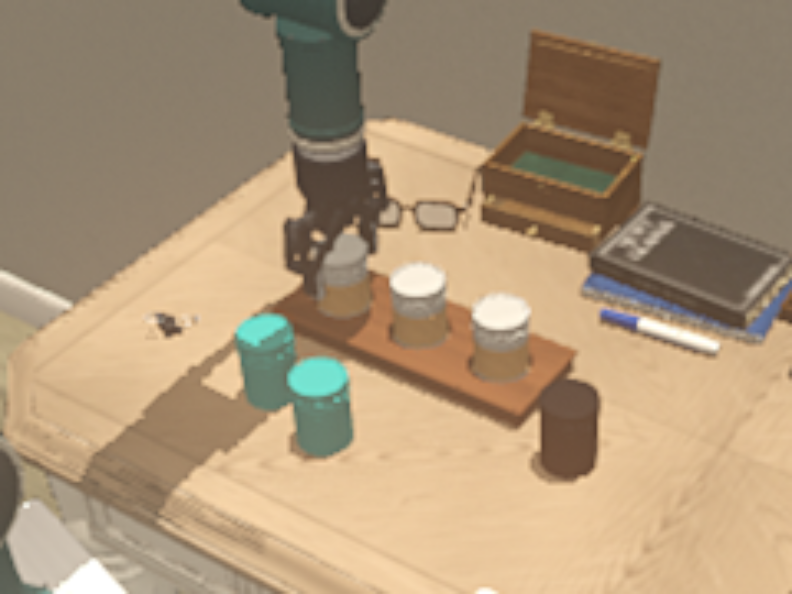

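The lid at (280,312) is centred between the fingers (about 180 and 378), so I'll close and then lift.

```bash
python3 -m crank '0 0 0 0 0 0 255;0 0 0 0 0 0 255;0 0 0 0 0 0 255;0 0 0 0 0 0 255;0 0 0 0 0 0 255;0 0 0 0 0 0 255;0 0 0 0 0 0 255;0 0 0 0 0 0 255' 50
python3 -c "
from h import *
s=read_state();print(s['tool_pos'],s['wrist_force'],s['torque'],s['width'])"
```

```text
time: 4.42
tool_pos: [0.5294, 0.1781, 0.0429]
tcp_rot: [1.899, 2.501, 0.002]
wrist_force: [0.6, 0.1, 5.6]
width: 0.659
[0.52943709 0.17811965 0.04292511] [0.64827026 0.12068914 5.59581946] [-0.03362341  0.13251546 -0.00322799] 0.6588887723162143
```

```bash
python3 -m crank '0 0 -10 0 0 0 255;0 0 -25 0 0 0 255;0 0 -40 0 0 0 255;0 0 -45 0 0 0 255;0 0 -45 0 0 0 255;0 0 -45 0 0 0 255;0 0 -45 0 0 0 255;0 0 -45 0 0 0 255'
python3 - <<'E'
from h import *
s=read_state();print(s['tool_pos'],s['wrist_force'],s['torque'],s['joint_torque'].round(2),s['width'])
c=viewer.read_camera("scene"); cv2.imwrite("pics/s3.png",cv2.resize(c["pixels"][100:280,120:360,::-1],None,fx=3.3,fy=3.3))
s=read_state();print(s['wrist_force'])
E
```

```text
time: 5.42
tool_pos: [0.5284, 0.1778, 0.0868]
tcp_rot: [-1.899, -2.502, 0.001]
wrist_force: [-0.8, -0.1, -0.9]
width: 0.656
[0.52843849 0.17784897 0.08675277] [-0.78143354 -0.08352722 -0.9220599 ] [ 0.00580597 -0.07735103  0.00562765] [ 0.000e+00 -4.268e+01 -3.245e+01  0.000e+00  1.000e-02 -0.000e+00] 0.655824498711612
[ 0.45708775 -0.49348686 -1.58106325]
```

View pics/s3.png

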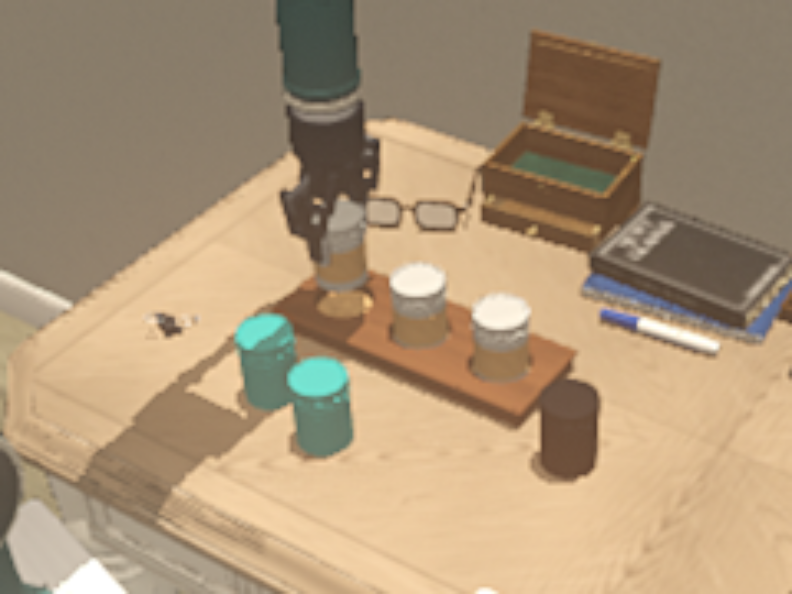

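It's lifted cleanly and upright, with the empty well below. I'll average the force.

```bash
cat >> h.py <<'E'
def weigh(n=12):
    F=[];W=[]
    for _ in range(n):
        viewer.read_camera("wrist"); s=read_state(); F.append(s["wrist_force"][2])
    print("Fz",np.mean(F),np.std(F),"z",s["tool_pos"],"w",s["width"],"tau",s["joint_torque"].round(2),"t",s["time"])
E
python3 -c "from h import *;weigh()"
```

```text
Fz -1.7278983177291722 0.4602125065987791 z [0.52878956 0.17793449 0.08729088] w 0.6570639183881749 tau [ -0.   -42.64 -32.48   0.     0.     0.  ] t 6.075
```

```bash
python3 -m crank '0 0 15 0 0 0 255;0 0 25 0 0 0 255;0 0 33 0 0 0 255;0 0 39 0 0 0 255;0 0 43 0 0 0 255;0 0 45 0 0 0 255;0 0 45 0 0 0 255;0 0 45 0 0 0 255'
python3 -c "from h import *;weigh(2)"
```

```text
time: 7.08
tool_pos: [0.529, 0.178, 0.0429]
tcp_rot: [1.9, 2.502, 0.0]
wrist_force: [-3.3, -0.6, 5.3]
width: 0.66
Fz 5.032348901373812 0.6025666214258862 z [0.52901298 0.17798901 0.0429387 ] w 0.6588390864180045 tau [-6.000e-02 -4.052e+01 -2.959e+01  1.000e-02 -1.090e+00  0.000e+00] t 7.175
```

Seated again at the same height and contact force as before. Next I'll open, wait and raise.

```bash
python3 -m crank '0 0 0 0 0 0 120;0 0 0 0 0 0 60;0 0 0 0 0 0 0;0 0 0 0 0 0 0;0 0 0 0 0 0 0;0 0 0 0 0 0 0;0 0 -20 0 0 0 0;0 0 -50 0 0 0 0;0 0 -90 0 0 0 0;0 0 -120 0 0 0 0;0 0 -120 0 0 0 0;0 0 -120 0 0 0 0;0 0 -120 0 0 0 0'
python3 - <<'E'
from h import *
c,s=wrist(); cv2.imwrite("pics/w4.png",c["pixels"][:,:,::-1]); print(s["wrist_force"])
print(rel((.555,.0835,s["tool_pos"][2]),target_R(.272,1)))
E
```

```text
time: 8.8
tool_pos: [0.5275, 0.1776, 0.1603]
tcp_rot: [-1.899, -2.5, 0.004]
wrist_force: [0.3, -0.3, -1.0]
width: 1.0
[ 0.29735454 -0.34566091 -0.97819505]
(array([-98. ,   1.1,   0.1]), array([-0.0032,  0.    ,  0.    ]))
```

View pics/w4.png

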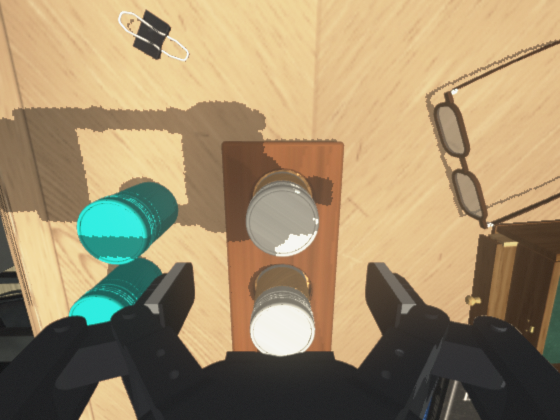

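The left tin is back down at (282,214), upright, with the fingers clear. The middle lid is at (282,325). Moving over the middle tin.

```bash
python3 -m crank '-30 1 0 0 0 0 0;-70 1 0 0 0 0 0;-99 1 0 0 0 0 0;-99 1 0 0 0 0 0;-99 1 0 0 0 0 0;-99 1 0 0 0 0 0'
python3 - <<'E'
from h import *
weigh(4)
c,s=wrist(); cv2.imwrite("pics/w5.png",c["pixels"][:,:,::-1]); print(s["tool_pos"])
E
```

```text
time: 9.6
tool_pos: [0.5559, 0.0837, 0.1619]
tcp_rot: [-1.898, -2.502, 0.001]
wrist_force: [-0.0, -0.7, 0.5]
width: 1.002
Fz 0.36308180640930204 0.5161299531897776 z [0.55621603 0.08353391 0.16230664] w 1.002746089574055 tau [-1.000e-02 -4.043e+01 -3.446e+01  0.000e+00  0.000e+00  0.000e+00] t 9.8
[0.55621603 0.08353391 0.16230664]
```

View pics/w5.png

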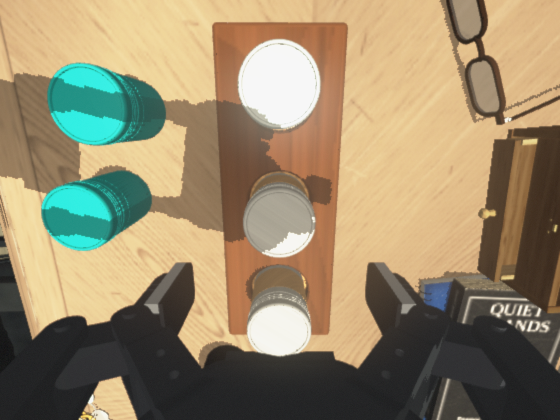

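```bash
python3 -m crank '0 -1 40 0 0 0 0;0 -1 75 0 0 0 0;0 -1 100 0 0 0 0;0 -1 112 0 0 0 0;0 -1 119 0 0 0 0;0 -1 119 0 0 0 0;0 -1 119 0 0 0 0'
python3 - <<'E'
from h import *
c,s=wrist(); cv2.imwrite("pics/w6.png",c["pixels"][:,:,::-1]); print(s["tool_pos"],s["wrist_force"])
E
```

```text
time: 10.72
tool_pos: [0.5564, 0.0827, 0.0444]
tcp_rot: [1.899, 2.501, 0.002]
wrist_force: [0.4, 0.3, -0.1]
width: 1.0
[0.55641104 0.08273904 0.04440576] [ 0.4060534   0.25066558 -0.14353829]
```

View pics/w6.png

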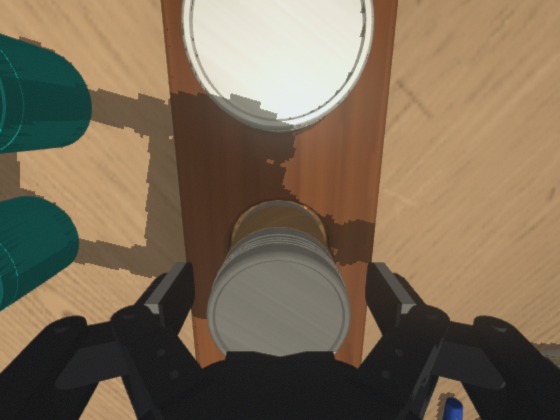

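Centred between the fingers as before (lid at 279,312). Closing and lifting.

```bash
python3 -m crank '0 0 0 0 0 0 255;0 0 0 0 0 0 255;0 0 0 0 0 0 255;0 0 0 0 0 0 255;0 0 0 0 0 0 255;0 0 0 0 0 0 255;0 0 0 0 0 0 255;0 0 -10 0 0 0 255;0 0 -25 0 0 0 255;0 0 -40 0 0 0 255;0 0 -45 0 0 0 255;0 0 -45 0 0 0 255;0 0 -45 0 0 0 255;0 0 -45 0 0 0 255'
python3 - <<'E'
from h import *
weigh(12)
c=viewer.read_camera("scene"); cv2.imwrite("pics/s6.png",cv2.resize(c["pixels"][100:280,120:360,::-1],None,fx=3.3,fy=3.3))
E
```

```text
time: 12.52
tool_pos: [0.5548, 0.0825, 0.0876]
tcp_rot: [-1.899, -2.501, 0.001]
wrist_force: [-0.7, 0.2, -2.1]
width: 0.654
Fz -2.2716438360440736 0.31800729919751103 z [0.55543906 0.08258241 0.08832326] w 0.6553441818573299 tau [ -0.   -43.32 -32.82  -0.     0.    -0.  ] t 13.125
```

View pics/s6.png

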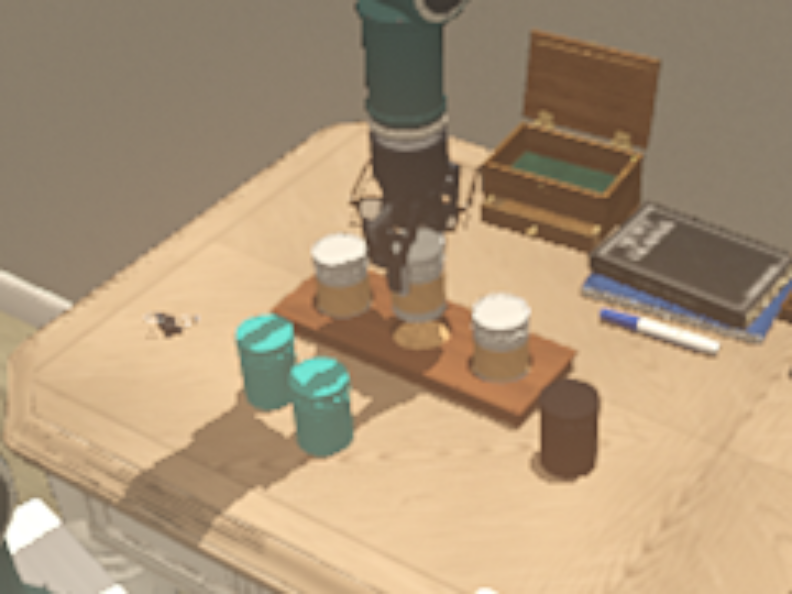

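The middle tin lifted and reads about 2.3 N, below the 4 N of the heaviest, so it goes back.

```bash
python3 -m crank '0 0 15 0 0 0 255;0 0 25 0 0 0 255;0 0 33 0 0 0 255;0 0 39 0 0 0 255;0 0 43 0 0 0 255;0 0 45 0 0 0 255;0 0 45 0 0 0 255;0 0 45 0 0 0 255'
python3 -c "from h import *;weigh(2)"
```

```text
time: 14.18
tool_pos: [0.5555, 0.0826, 0.044]
tcp_rot: [1.9, 2.502, -0.0]
wrist_force: [-2.5, -0.6, 5.2]
width: 0.658
Fz 6.181724712009228 0.3925976095167809 z [0.55548165 0.08259074 0.04402856] w 0.6560259782871825 tau [-1.000e-01 -4.099e+01 -3.000e+01  3.000e-02 -1.440e+00 -1.000e-02] t 14.275
```

```bash
python3 -m crank '0 0 0 0 0 0 120;0 0 0 0 0 0 60;0 0 0 0 0 0 0;0 0 0 0 0 0 0;0 0 0 0 0 0 0;0 0 0 0 0 0 0;0 0 -20 0 0 0 0;0 0 -50 0 0 0 0;0 0 -90 0 0 0 0;0 0 -119 0 0 0 0;0 0 -119 0 0 0 0;-30 0 -119 0 0 0 0;-70 0 -119 0 0 0 0;-99 0 -119 0 0 0 0;-99 0 -119 0 0 0 0;-99 0 -119 0 0 0 0;-99 0 -119 0 0 0 0'
python3 - <<'E'
from h import *
weigh(4)
c,s=wrist(); cv2.imwrite("pics/w7.png",c["pixels"][:,:,::-1]); print(s["tool_pos"],rel((.582,-.0125,.043),target_R(.272,1)))
E
```

```text
time: 16.4
tool_pos: [0.5814, -0.0118, 0.1617]
tcp_rot: [-1.898, -2.502, 0.001]
wrist_force: [-1.2, -0.1, 0.7]
width: 1.0
Fz 0.04207370256593984 0.6137915257613153 z [ 0.5818681  -0.0120553   0.16230466] w 1.0027231125392735 tau [-2.000e-02 -4.251e+01 -3.450e+01 -0.000e+00  0.000e+00  0.000e+00] t 16.6
[ 0.5818681  -0.0120553   0.16230466] (array([-3.000e-01, -1.000e-01,  1.194e+02]), array([0.0002, 0.    , 0.0009]))
```

View pics/w7.png

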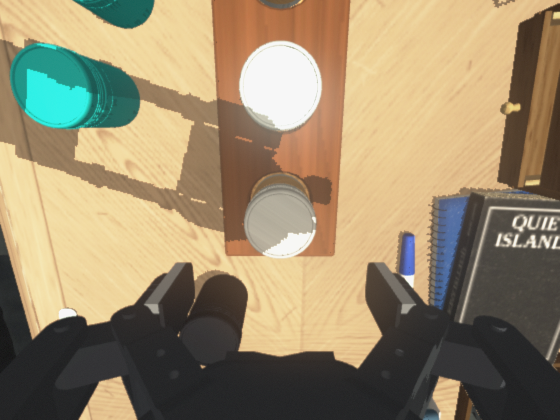

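The middle tin at (280,87) is seated and the right lid is at (280,219). The black look-alike at (215,320) is clear of the fingers' path. Descending.

```bash
python3 -m crank '-2 0 40 0 0 0 0;-2 0 75 0 0 0 0;-2 0 100 0 0 0 0;-2 0 112 0 0 0 0;-2 0 119 0 0 0 0;-2 0 119 0 0 0 0;-2 0 119 0 0 0 0'
python3 - <<'E'
from h import *
c,s=wrist(); cv2.imwrite("pics/w8.png",c["pixels"][:,:,::-1]); print(s["tool_pos"],s["wrist_force"])
E
```

```text
time: 17.52
tool_pos: [0.5835, -0.0147, 0.0444]
tcp_rot: [1.899, 2.501, 0.002]
wrist_force: [0.2, -0.6, 0.2]
width: 1.002
[ 0.58352216 -0.01474941  0.04442962] [ 0.21208851 -0.63135047  0.24582572]
```

View pics/w8.png

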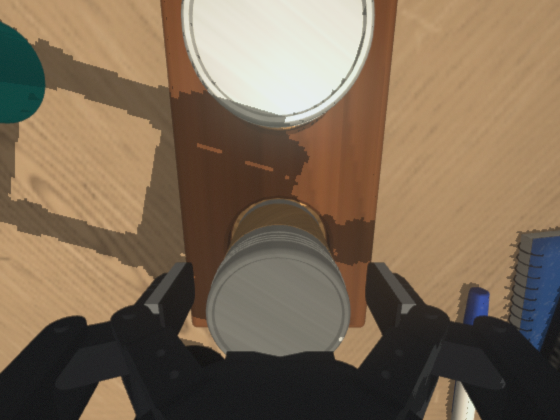

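Centred (lid at 279,310), so close and lift. Grip goes up to 60 N in case this is the heavy one.

```bash
python3 -m crank '0 0 0 0 0 0 255;0 0 0 0 0 0 255;0 0 0 0 0 0 255;0 0 0 0 0 0 255;0 0 0 0 0 0 255;0 0 0 0 0 0 255;0 0 0 0 0 0 255;0 0 -10 0 0 0 255;0 0 -25 0 0 0 255;0 0 -40 0 0 0 255;0 0 -45 0 0 0 255;0 0 -45 0 0 0 255;0 0 -45 0 0 0 255;0 0 -45 0 0 0 255' 60
python3 - <<'E'
from h import *
weigh(12)
E
```

```text
time: 19.32
tool_pos: [0.5819, -0.0146, 0.0876]
tcp_rot: [-1.899, -2.501, 0.001]
wrist_force: [0.6, 0.4, -4.6]
width: 0.653
Fz -4.46093181923109 0.4437757792557338 z [ 0.58255352 -0.01470868  0.08830292] w 0.6544895584617824 tau [ -0.   -46.88 -34.04   0.     0.    -0.  ] t 19.925
```

The readings are 1.7, 2.3 and 4.5 N, so the right tin is the heaviest. Raising it further, to about 125 mm in total.

```bash
python3 -m crank '0 0 -10 0 0 0 255;0 0 -30 0 0 0 255;0 0 -50 0 0 0 255;0 0 -70 0 0 0 255;0 0 -80 0 0 0 255;0 0 -80 0 0 0 255;0 0 -80 0 0 0 255;0 0 -80 0 0 0 255;0 0 -80 0 0 0 255;0 0 -80 0 0 0 255'
python3 - <<'E'
from h import *
weigh(4)
c=viewer.read_camera("scene"); cv2.imwrite("pics/s9.png",cv2.resize(c["pixels"][100:280,150:390,::-1],None,fx=3.3,fy=3.3))
c=viewer.read_camera("top"); cv2.imwrite("pics/t9.png",cv2.resize(c["pixels"][110:290,150:390,::-1],None,fx=3.3,fy=3.3))
c,s=wrist(); cv2.imwrite("pics/w9.png",c["pixels"][:,:,::-1]); print(s["tool_pos"],s["joint_vel"].round(3))
for p in [(.5284,.1785,.09),(.555,.0825,.09)]: print(proj(c,p))
E
```

```text
time: 21.18
tool_pos: [0.5823, -0.0147, 0.1678]
tcp_rot: [-1.899, -2.502, 0.001]
wrist_force: [-0.8, 0.2, -4.5]
width: 0.653
Fz -4.637668501313679 0.429561516606683 z [ 0.58255539 -0.0147149   0.16823094] w 0.6519900627029641 tau [-0.000e+00 -4.510e+01 -3.699e+01  0.000e+00  1.000e-02 -0.000e+00] t 21.375
[ 0.58257528 -0.0146832   0.16829669] [ 0.001 -0.    -0.     0.    -0.001  0.002]
[281.48587034 -96.06371279]
[280.8728819  83.4817371]
```

View pics/s9.png

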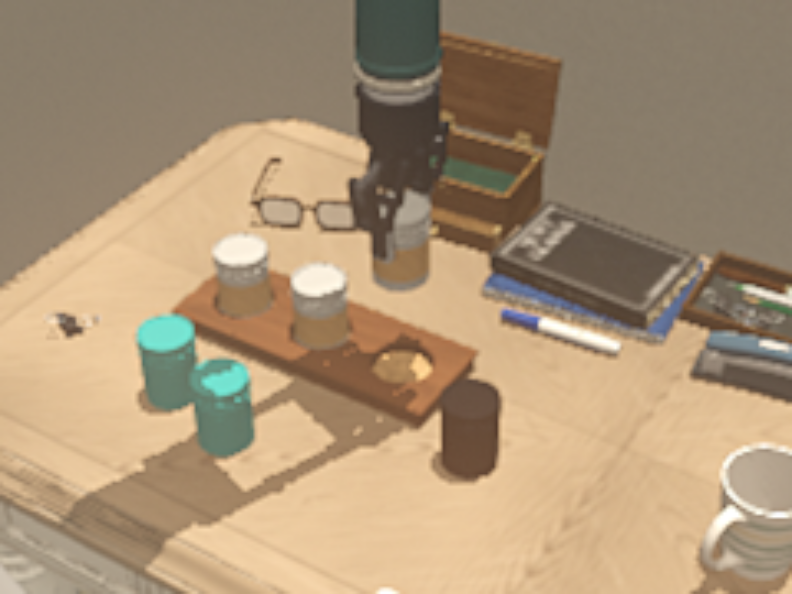

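View pics/t9.png

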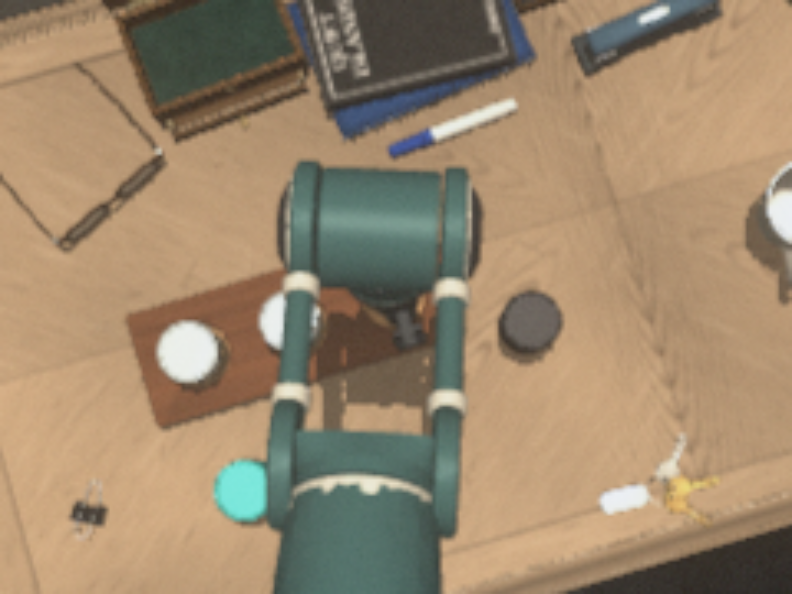

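View pics/w9.png

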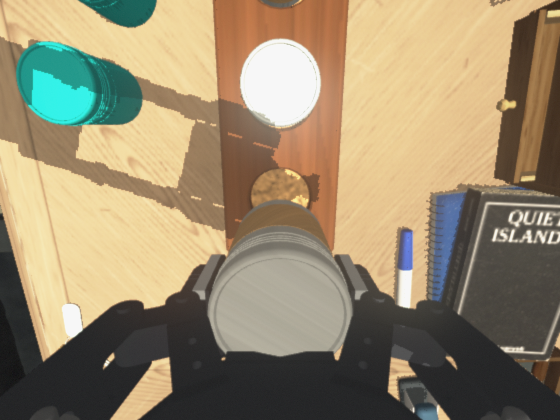

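Both returned tins sit at their starting pixels in the scene view: left at (223,175), middle at (247,185). That confirms they are seated. The held tin is upright and still, raised about 124 mm. The glasses, clip, keys and mug are unmoved.

```bash
python3 -c "
from workcell import job
print(job.finish_job())"
```

```text
the job is handed in; nothing more can be done
None
```

I lifted and weighed the three tins from left to right, and the right one is clearly the heaviest. The wrist force readings were about 1.7 N for the left tin, 2.3 N for the middle and 4.5 N for the right, with scatter of about 0.3 to 0.5 N.

- **Lighter tins:** The left and middle tins were set back in their wells. In the last scene picture both lids are within a pixel of where they started, so they look upright and fully seated.
- **Heaviest tin:** I finished holding the right tin about 124 mm above where it stood. It was upright, the joints were at rest, and the last force reading was a steady 4.6 N.
- **Bystanders:** In the last pictures, the spectacles, clip, keys and mug show no sign of having moved. I judged this by eye and did not measure them.

No check failed or disagreed. The job was handed in at about 21.5 s of the 59 s allowed, and it reports no verdict.

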